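Tip a tall carton over the sill and pack it flat in its tray

ROBOT

A 6-joint arm with a two-finger parallel gripper is mounted at the origin on a cart in front of the work surface, level with it; the furniture and walls round the work are solid. World frame = base frame: x ahead of the robot, y to its left, z up, the work surface at z = 0. Lengths are in m, angles in rad, forces in N, time in s.
With the tool pointing down it reaches from about 0.3 to 0.875 m from the base axis. Payload 6.4 kg.
Tool frame: the origin (TCP) lies midway between the tips of the shut fingers; the grasp point (between the pads) lies ctrl.grip_depth behind it (ctrl.grip_depth is the distance from the TCP to the grasp point, in m); x points along the fingers, y is the direction in which the jaws open and shut, and the axes are right-handed (so a half turn about x gives the same grasp; the last joint's range is limited). The gripper opens to 85 mm and grips with 20 to 120 N. Pads are 22 mm wide; open, the fingers measure 114 mm over their backs; the gripper's body (76 mm by 85 mm) begins 54 mm behind the grasp point. The pads swing forward as they close: fully open they stand 13 mm farther back than shut.
Start: joints at [1.037, 0.181, 1.607, -0, 1.354, -0.206], TCP at [0.185, 0.544, 0.231] pointing down, gripper open.
Joint ranges: [-2.99, 2.99], [-0.89, 2.07], [0.3, 2.58], [-1.14, 4.28], [0, 2.63], [-3.12, 3.12]. Speed limits (rad/s): [2.57, 2.57, 3.01, 3.14, 3.14, 3.14].

INTERFACE

Orientations are given as a unit quaternion [w, x, y, z].
In Python, from bench import ctrl gives the robot as it stands.
- The arm moves only by the tool carry_out, never from a script. Its argument "motion" is one flat list of numbers, 7 for each row, row after row: the turn, a rotation vector about the tool's x, y, z in degrees, then the shift along the tool's x, y, z in m, then the gripper's target within -1 to 1 (shut at 1, half-way at 0, fully open at -1). A call has 1 to 10 rows; each row shifts and turns the pose as measured when the row begins, along the tool's axes as they then stand; what a row does not reach is not made up. A row lasts 1/10 s, in which the tool goes at most 50 mm and 8.59 degrees, less where a joint would pass 70% of its speed; a pose out of reach is approached as far as the arm can. A call with a gripper value outside its range is refused whole. The fingers move at their own pace and stop on an object; the grip force is fixed at half the most. Time passes only in rows, so rows that do not move let the fingers close. It gives the time, the measured TCP pose, the force and the opening at its end, in the units of the state.
- ctrl.get_obs(): the state, without advancing time (a new reading comes with each control period).
- ctrl.camera(name): name is "scene" or "top" or "wrist"; returns the picture (420x560x3 uint8, blue, green, red); there is no depth.
- ctrl.camera_params(name): a dict with "mtx" (3x3 intrinsics, pixels), "pose" (4x4, takes a point from camera to world coordinates); the wrist camera has in their place "hand_eye" (4x4, takes a point from camera to tool coordinates, whose origin is the TCP and whose axes are the tool frame's). Camera axes: x right, y down, z forward; pixel columns grow to the right and rows downward; lengths in m; the calibration is good to about 2 mm. A picture is of the moment at which its call begins: read the wrist's pose just before it. camera_params takes no time and is no camera call.
- ctrl.hand_in(): hands the job in, once; it reports no verdict.
Trained networks look in the newest picture that a camera, given by its name, has taken for a name from the list of things; names that differ only in an ending like _2 or _b are one class to them, and where a whole thing is asked for, a point or a joint stands for the part that bears it (a point fixed in the world has none). Each returns a list of dicts, best first, with "conf" (0 to 1); they miss things now and then, are a little off and sometimes report something else, mostly with a low value. They report only what shows in the picture. A call takes as long as a camera call. They do not tell look-alikes from the thing itself.
- ctrl.boxes_of(camera, thing): "point" ([x, y, z] in m, in the coordinates of the camera as it stood for that picture, good to about 4 mm: the middle of the surface that is visible of it).
- ctrl.trace(camera, thing): "pixels" (420x560 bool, what is visible of it).
- ctrl.landmark_of(camera, thing): "point" ([x, y, z] in m, in the coordinates of the camera as it stood for that picture, good to about 4 mm: a listed point, or the origin of a listed thing).
The state is a dict: "time_s": time; "q": joint angles; "dq": joint speeds; "joint_efforts": joint torques, N m; "eef_pos": TCP position; "eef_rot": TCP orientation; "wrist_force": force on the tool from outside, world axes, zero at the start; "torque": the same for the moment, N m; "opening": opening from 0.0 (shut) to 1.0 (fully open).
Only numpy, scipy, OpenCV 4.12 (cv2) and the standard library are available. Lean on these libraries where they do the work, as an engineer would, in place of code of your own. Each camera call takes 0.05 s, during which the arm holds its last target. There are 200 camera calls.

TASK

Stand the tall carton upright on the counter right in front of the packing tray, squarely in line with it, foot close against the tray's sill and label away from the tray, and let go. Push its top so that it tips over the sill onto its back in the tray, label up, without lifting its foot by hand; let go of it, then take it again by its long sides, lift it clear of the tray's rims and set it down gently, label up, flat inside the tray. Do not knock over or shift anything else on the counter.

Things in the scene. Friction and masses are not known exactly. Their poses are not given: they have to be found in the camera images.
- carton: Loose closed cardboard carton, 48 mm thick (x) by 60 mm wide (y) by 150 mm tall (z), 0.17 to 0.32 kg, evenly filled. Origin at the centre of its underside, z towards its top. Its -x face is the front, with a white label that has a green block at its upper end; the +x face is its plain back. It starts upright. Lying on its back its x axis points down.
- carton_mid (a point): centre of the carton, 75 mm above its underside
- carton_label (a point): middle of the carton's label face (24 mm from the centre, on its -x side)
- carton_heel (a point): middle of the carton's bottom back edge (the edge that turns against the sill)
- tray: Low wooden packing tray screwed to the counter. Its pocket is 172 mm long (x) by 84 mm wide (y). Origin under the pocket's centre, on the counter; x runs along the pocket away from the robot's end, where the sill is (x = -96 to -86 mm). Side rims (6 mm thick) and sill are 16 mm high; the far end wall (x = +86 to +92 mm) is 30 mm high.
- tray_floor (a point): centre of the pocket's grey floor, 4 mm above the counter; axes as the tray's. A carton tipped over the sill first comes to rest aslant on sill and floor, about 5 degrees from level, its foot sticking out over the sill
- tray_sill (a point): middle of the sill's top outer edge, 16 mm above the counter, 96 mm from the pocket's centre on its -x side; the outer face below it bears a black rubber strip. The bare counter in front of it is where the carton is to be stood
- sanitiser: bystander: tall pump bottle, 65 mm across and 230 mm tall, close beside either the back or one narrow side of the carton (centre about 100 mm from the carton's); origin at the centre of its underside
- candle: bystander: candle in a glass, 76 mm across and 90 mm tall, on the other of those two sides of the carton; origin at the centre of its underside
- pens: bystander: pen pot with pens just beyond the tray, about 90 mm across and 162 mm tall; origin on its underside
- bell: bystander: the counter bell nearest the robot, near the counter's front edge, 70 mm across and 54 mm tall; origin at the centre of its underside
- masking_tape: bystander: roll of masking tape lying flat near the front edge, left of the carton, 100 mm across and 25 mm tall; origin on its underside
- tag_detacher: fixed round black tag remover screwed to the counter, about 120 mm across and 104 mm tall, right of the tray; origin at the centre of its underside. A fixed steel post 30 mm square, taller than the robot, stands at the counter's front edge right of it, straight ahead of the robot's base about 0.32 m away
Mind the look-alikes: they are no part of the job. What is shaped like the carton but blue is not meant.

How it is judged:
By the outcome, as a careful person would: the job done as asked, in the order asked, and still so for the second after the job is handed in, with the robot touching nothing.
It also fails if it takes over 51 s, if anything falls off the work surface, if the arm or the gripper's body presses on something with over 40 N, if the wrist force passes 120 N, or if a joint passes its speed limit or range.

## Working session

There is one attempt and no reset: what is moved stays moved. The work goes in short steps, Python scripts to look and compute and a tool call to move; the robot and the scene stay as the last step left them, time stands still between calls to the robot, and variables do not carry over. Pictures are saved under pics/ and viewed, about 8 in all and at most 12, crops included, and the job is handed in when it is done.

Besides the shell and the picture viewer there is one more tool, called after "Request:" in YAML: its name, and indented under it one key for each argument. carry_out: Moves the arm, as the interface text tells. Its arguments: {"type":"object","properties":{"motion":{"type":"array"}},"required":["motion"]}

```bash
mkdir -p pics; ls; cat > h.py <<'E'
import numpy as np, cv2
from bench import ctrl
from scipy.spatial.transform import Rotation as R
np.set_printoptions(precision=4,suppress=True)
def Rq(q): return R.from_quat([q[1],q[2],q[3],q[0]])
def campose(c,o=None):
    p=ctrl.camera_params(c)
    if c!='wrist': return np.array(p['pose']),np.array(p['mtx'])
    o=o or ctrl.get_obs(); T=np.eye(4); T[:3,:3]=Rq(o['eef_rot']).as_matrix(); T[:3,3]=o['eef_pos']
    return T@np.array(p['hand_eye']),np.array(p['mtx'])
def w(T,p): return T[:3,:3]@np.array(p)+T[:3,3]
def px(T,K,P):
    c=T[:3,:3].T@(np.array(P)-T[:3,3]); u=K@c; return u[:2]/u[2]
E
python3 - <<'E'
from h import *
o=ctrl.get_obs(); print({k:np.array(v) for k,v in o.items()}, ctrl.grip_depth)
for c in ['scene','top']:
    im=ctrl.camera(c); cv2.imwrite(f'pics/{c}0.png',im); T,K=campose(c)
    for t in ['carton','carton_mid','carton_label','carton_heel','tray_floor','tray_sill','sanitiser','candle','pens','bell','masking_tape','tag_detacher']:
        for d in ctrl.landmark_of(c,t)[:3]:
            P=w(T,d['point']); print(c,t,round(d['conf'],2),P,px(T,K,P).round())
E
```

```text
pics
{'time_s': array(0.), 'q': array([ 1.0367,  0.1815,  1.608 ,  0.    ,  1.3538, -0.2063]), 'dq': array([-0.0014, -0.0001,  0.0015, -0.0006,  0.0004,  0.0002]), 'joint_efforts': array([  0.0029, -44.4864, -35.1342,  -0.0001,   0.0088,   0.    ]), 'eef_pos': array([0.1848, 0.5439, 0.2304]), 'eef_rot': array([ 0.6974,  0.1148,  0.6979, -0.116 ]), 'wrist_force': array([ 0.5431, -0.2477, -1.1495]), 'torque': array([-0.061 , -0.0365, -0.0066]), 'opening': array(1.0052)} 0.0187
scene carton 0.68 [0.5345 0.4061 0.0016] [263. 253.]
scene carton 0.67 [ 0.5309 -0.0762 -0.0003] [342. 164.]
scene carton 0.63 [ 0.4575 -0.008   0.0045] [353. 182.]
scene carton_mid 0.8 [0.5346 0.4091 0.0769] [262. 236.]
scene carton_mid 0.61 [ 0.5282 -0.0773  0.0751] [345. 147.]
scene carton_mid 0.53 [ 0.4539 -0.0028  0.0798] [355. 165.]
scene carton_label 0.69 [ 0.5104 -0.0851  0.0784] [351. 146.]
scene carton_label 0.5 [ 0.4612 -0.0222  0.0756] [356. 162.]
scene carton_heel 0.93 [ 0.5555 -0.0733 -0.0063] [335. 164.]
scene carton_heel 0.88 [ 0.533   0.4357 -0.0012] [258. 261.]
scene carton_heel 0.78 [0.4374 0.0
[... 1220 characters left out ...]
l 0.85 [0.5256 0.4339 0.0014] [239. 228.]
top carton_heel 0.69 [ 0.5543 -0.0741  0.0029] [396. 216.]
top tray_floor 0.7 [0.5237 0.2815 0.0095] [286. 228.]
top tray_floor 0.54 [ 0.7095  0.251  -0.0011] [294. 172.]
top tray_sill 0.96 [0.4277 0.27   0.0158] [290. 257.]
top tray_sill 0.56 [0.5303 0.4091 0.0751] [245. 224.]
top sanitiser 0.77 [ 0.6308  0.4252 -0.0028] [241. 196.]
top candle 0.56 [0.5197 0.5115 0.0003] [215. 231.]
top pens 0.88 [ 0.7082  0.2512 -0.0008] [294. 172.]
top bell 0.85 [0.395  0.1166 0.005 ] [339. 267.]
top masking_tape 0.83 [0.4103 0.6152 0.0007] [182. 265.]
top masking_tape 0.44 [0.5238 0.4367 0.0039] [238. 229.]
top tag_detacher 0.21 [0.5261 0.4085 0.0728] [245. 225.]
```

View pics/top0.png

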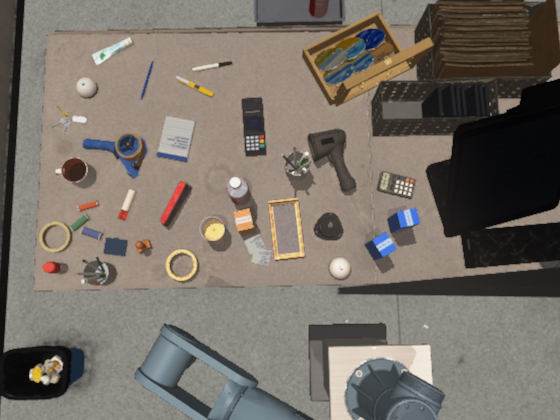

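```bash
python3 -c "
import cv2
im=cv2.imread('pics/scene0.png')[110:350,180:420]
cv2.imwrite('pics/scene0c.png',cv2.resize(im,(600,600),interpolation=2))"
```

```text
(no output)
```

View pics/scene0c.png

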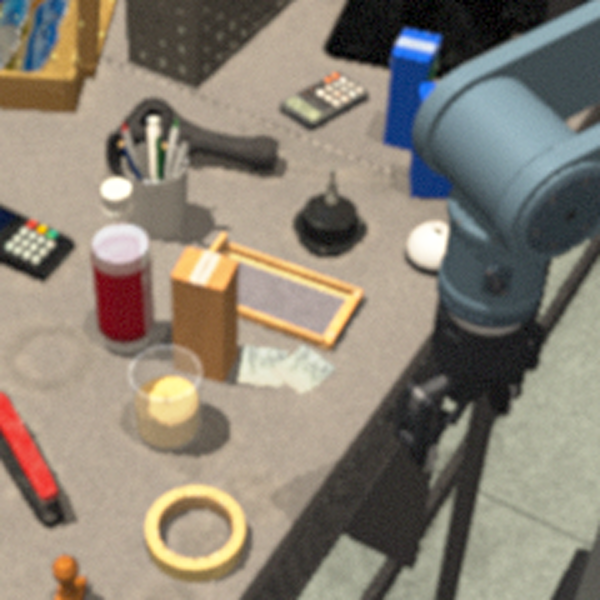

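The two upright blue boxes at top (382,246) and (404,219) are look-alikes. The orange carton at (245,224), with the label facing right (-y) towards the tray, is the one meant, and the crop confirms it. The candle is behind it at (215,231) and the sanitiser is beyond it at (241,190). The tray is at (287,229), with its sill at the near end.

```bash
cat >> h.py <<'E'
def tool(yaw_deg,tilt=0):
    "tool pointing down, tool y axis along world heading yaw; tilt about tool y"
    a=np.radians(yaw_deg); y=np.array([np.cos(a),np.sin(a),0]); x=np.array([0,0,-1.]); z=np.cross(x,y)
    return R.from_matrix(np.c_[x,y,z])*R.from_euler('y',tilt,degrees=True)
def best(yaw,tilt=0):
    "of the two half turns, the nearer to the present one (tilt only with 1st)"
    o=Rq(ctrl.get_obs()['eef_rot']); c=[tool(yaw,tilt),tool(yaw+180,-tilt)]
    return min(c,key=lambda r:(o.inv()*r).magnitude())
def plan(pos,rot,g,n=None,o=None,step=.04,turn=8.):
    o=o or ctrl.get_obs(); p=np.array(o['eef_pos']); r=Rq(o['eef_rot']); pos=np.array(pos)
    rv=(r.inv()*rot).as_rotvec(degrees=True)
    n=n or int(max(1,np.ceil(np.linalg.norm(pos-p)/step),np.ceil(np.linalg.norm(rv)/turn)))
    out=[]
    for i in range(n):
        ri=r*R.from_rotvec(rv*i/n,degrees=True); s=ri.inv().apply((pos-p)/n)
        out.append(','.join(f'{x:g}' for x in list((rv/n).round(2))+list(s.round(4))+[g]))
    print(n,'rows from',p,'to',pos); print(',\n'.join(out))
E
python3 - <<'E'
from h import *
T,K=campose('top')
def gp(u,v,z):
    d=T[:3,:3]@np.linalg.inv(K)@[u,v,1]; return T[:3,3]+d*(z-T[2,3])/d[2]
print('bench front edge',gp(290,288,0),'detacher',gp(329,226,.05),'note corners',[gp(*p,0) for p in [(246,238),(262,264),(270,260)]], 'tray corners',[gp(*p,.016) for p in [(274,260),(304,257)]],[gp(*p,.03) for p in [(270,201),(299,198)]])
o=ctrl.get_obs();print(Rq(o['eef_rot']).as_matrix(), ctrl.camera_params('wrist'))
plan([0.40,0.42,0.36],best(98),-1)
E
```

```text
bench front edge [0.3314 0.2732 0.    ] detacher [0.5211 0.1472 0.05  ] note corners [array([0.4937, 0.4113, 0.    ]), array([0.4092, 0.361 , 0.    ]), array([0.4214, 0.3352, 0.    ])] tray corners [array([0.4202, 0.3222, 0.016 ]), array([0.4277, 0.2268, 0.016 ])] [array([0.6079, 0.3314, 0.03  ]), array([0.6158, 0.2383, 0.03  ])]
[[-0.      0.3219  0.9468]
 [-0.      0.9468 -0.3219]
 [-1.     -0.      0.    ]] {'mtx': array([[344.4599,   0.    , 279.7117],
       [  0.    , 344.4599, 207.3206],
       [  0.    ,   0.    ,   1.    ]]), 'hand_eye': array([[ 0.0001, -0.2889,  0.9573, -0.1429],
       [ 1.    , -0.0003, -0.0002,  0.0002],
       [ 0.0003,  0.9573,  0.2889, -0.0745],
       [ 0.    ,  0.    ,  0.    ,  1.    ]])}
7 rows from [0.1851 0.5444 0.2313] to [0.4  0.42 0.36]
-3.83,-0,0,-0.0184,-0.0069,0.0348,-1,
-3.83,-0,0,-0.0184,-0.0092,0.0342,-1,
-3.83,-0,0,-0.0184,-0.0115,0.0336,-1,
-3.83,-0,0,-0.0184,-0.0137,0.0327,-1,
-3.83,-0,0,-0.0184,-0.0159,0.0317,-1,
-3.83,-0,0,-0.0184,-0.018,0.0306,-1,
-3.83,-0,0,-0.0184,-0.02,0.0293,-1
```

Request:
carry_out:
  motion: [-3.83, 0, 0, -0.0184, -0.0069, 0.0348, -1, -3.83, 0, 0, -0.0184, -0.0092, 0.0342, -1, -3.83, 0, 0, -0.0184, -0.0115, 0.0336, -1, -3.83, 0, 0, -0.0184, -0.0137, 0.0327, -1, -3.83, 0, 0, -0.0184, -0.0159, 0.0317, -1, -3.83, 0, 0, -0.0184, -0.018, 0.0306, -1, -3.83, 0, 0, -0.0184, -0.02, 0.0293, -1]

```text
time_s: 2.0
eef_pos: [0.4031, 0.4187, 0.3608]
eef_rot: [0.703, -0.06, 0.707, 0.058]
wrist_force: [0.0, 1.3, -0.4]
opening: 0.998
```

```bash
python3 - <<'E'
from h import *
o=ctrl.get_obs(); print(o['time_s'],o['eef_pos'],Rq(o['eef_rot']).as_matrix()[:,1])
T,K=campose('wrist',o); im=ctrl.camera('wrist'); cv2.imwrite('pics/w1.png',im)
for t in ['carton','carton_mid','carton_label','carton_heel','tray_floor','tray_sill','sanitiser','candle']:
    for d in ctrl.landmark_of('wrist',t)[:2]:
        P=w(T,d['point']); print(t,round(d['conf'],2),P,px(T,K,P).round())
print(ctrl.get_obs()['eef_pos'])
E
```

```text
2.0 [0.4031 0.4187 0.3608] [-0.1664  0.9861 -0.0036]
carton 0.96 [ 0.5341  0.4125 -0.0019] [263. 239.]
carton 0.63 [0.5219 0.2824 0.0021] [180. 219.]
carton_mid 0.8 [0.5328 0.4104 0.078 ] [258. 260.]
carton_label 0.58 [0.5391 0.3911 0.0757] [243. 261.]
carton_heel 0.71 [ 0.527   0.4358 -0.0005] [278. 237.]
carton_heel 0.53 [0.4431 0.0197 0.0022] [  2. 139.]
tray_floor 0.7 [0.5228 0.2839 0.0033] [181. 220.]
tray_sill 0.74 [0.4304 0.2742 0.0205] [176. 162.]
sanitiser 0.82 [ 0.6289  0.4257 -0.0019] [262. 293.]
candle 0.75 [ 0.5167  0.5125 -0.0011] [327. 239.]
[0.4007 0.4202 0.3591]
```

View pics/w1.png

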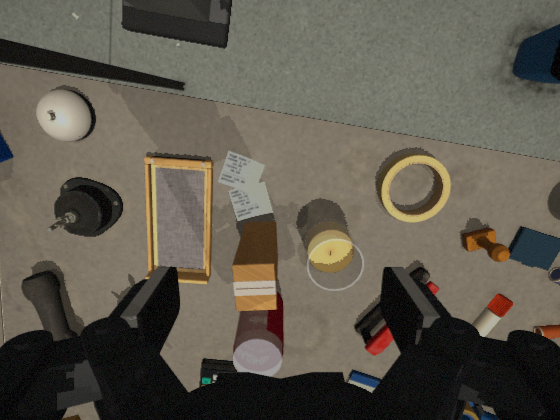

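```bash
python3 - <<'E'
from h import *
im=cv2.imread('pics/w1.png'); o={'eef_pos':[0.4015,0.4195,0.3598],'eef_rot':[0.703,-0.06,0.707,0.058]}
o=dict(ctrl.get_obs()); T,K=campose('wrist',o)
def gp(u,v,z):
    d=T[:3,:3]@np.linalg.inv(K)@[u,v,1]; return (T[:3,3]+d*(z-T[2,3])/d[2])[:2]
hsv=cv2.cvtColor(im,cv2.COLOR_BGR2HSV)
print(hsv[235:315:6,258].tolist())
m=((hsv[...,2]>130)).astype(np.uint8); m[:245]=0;m[320:]=0;m[:,:225]=0;m[:,290:]=0
n,l,s,c=cv2.connectedComponentsWithStats(cv2.morphologyEx(m,cv2.MORPH_CLOSE,np.ones((5,5))))
k=1+np.argmax(s[1:,4]); pts=np.argwhere(l==k)[:,::-1]; print(s[k])
W=np.array([gp(u,v,.15) for u,v in pts]).astype(np.float32)*1000
r=cv2.minAreaRect(W); print('carton top',r)
m=((hsv[...,0]>8)&(hsv[...,0]<28)&(hsv[...,1]>110)&(hsv[...,2]>120)).astype(np.uint8); m[:140]=0;m[295:]=0;m[:,:130]=0;m[:,222:]=0
pts=np.argwhere(m)[:,::-1]; W=np.array([gp(u,v,.018) for u,v in pts]).astype(np.float32)*1000
r=cv2.minAreaRect(W); print('tray',r,cv2.boxPoints(r))
E
```

```text
[[14, 163, 75], [18, 176, 74], [15, 164, 73], [16, 145, 74], [16, 186, 70], [16, 153, 165], [16, 146, 169], [16, 152, 170], [19, 33, 187], [18, 35, 188], [17, 125, 171], [16, 147, 166], [17, 147, 196], [10, 91, 76]]
[ 225  264   55   56 2230]
carton top ((536.6477661132812, 409.7375793457031), (73.67594146728516, 61.22338104248047), 6.903711795806885)
tray ((518.8284912109375, 283.83587646484375), (194.7955780029297, 99.58697509765625), 4.706972599029541) [[417.6731 325.469 ]
 [425.8452 226.2179]
 [619.9839 242.2028]
 [611.8118 341.4539]]
```

```bash
python3 - <<'E'
from h import *
im=cv2.imread('pics/w1.png'); o=ctrl.get_obs(); T,K=campose('wrist',o)
def gp(u,v,z):
    d=T[:3,:3]@np.linalg.inv(K)@[u,v,1]; return (T[:3,3]+d*(z-T[2,3])/d[2])[:2]
v=cv2.cvtColor(im,cv2.COLOR_BGR2HSV)[...,2]
m=(v>125).astype(np.uint8); m[:250]=0;m[318:]=0;m[:,:228]=0;m[:,285:]=0
m=cv2.morphologyEx(m,cv2.MORPH_OPEN,np.ones((9,9)))
pts=np.argwhere(m)[:,::-1]; q=cv2.minAreaRect(pts.astype(np.float32)); print(q,cv2.boxPoints(q))
W=np.array([gp(u,v,.15) for u,v in pts]).astype(np.float32)*1000
r=cv2.minAreaRect(W); print('carton top',r)
c=np.array(r[0])/1000
for y in (96,99): plan([.533,.410,.30],best(y),-1)
E
```

```text
((253.5, 287.0), (46.0, 43.0), 90.0) [[232. 264.]
 [275. 264.]
 [275. 310.]
 [232. 310.]]
carton top ((530.1287231445312, 410.8013000488281), (58.927452087402344, 49.7306022644043), 9.619328498840332)
4 rows from [0.4007 0.4202 0.3591] to [0.533 0.41  0.3  ]
0.87,-0.1,0.06,0.0146,-0.0079,0.0323,-1,
0.87,-0.1,0.06,0.0146,-0.0074,0.0324,-1,
0.87,-0.1,0.06,0.0147,-0.0069,0.0325,-1,
0.87,-0.1,0.06,0.0147,-0.0065,0.0326,-1
4 rows from [0.4007 0.4202 0.3591] to [0.533 0.41  0.3  ]
0.12,-0.1,0.06,0.0146,-0.0079,0.0323,-1,
0.12,-0.1,0.06,0.0146,-0.0078,0.0323,-1,
0.12,-0.1,0.06,0.0147,-0.0078,0.0323,-1,
0.12,-0.1,0.06,0.0147,-0.0077,0.0323,-1
```

Request:
carry_out:
  motion: [0, -0.1, 0.06, 0.0146, -0.0078, 0.0321, -1, 0, -0.1, 0.06, 0.0146, -0.0078, 0.0321, -1, 0, -0.1, 0.06, 0.0146, -0.0078, 0.0321, -1, 0, -0.1, 0.06, 0.0146, -0.0078, 0.0321, -1, 0, 0, 0, 0.04, 0, 0, -1, 0, 0, 0, 0.04, 0, 0, -1, 0, 0, 0, 0, 0, 0, -1]

```text
time_s: 3.15
eef_pos: [0.5311, 0.4164, 0.2153]
eef_rot: [0.705, -0.062, 0.704, 0.063]
wrist_force: [-0.7, -1.1, -1.6]
opening: 1.004
```

```bash
python3 - <<'E'
from h import *
o=ctrl.get_obs(); print(Rq(o['eef_rot']).as_matrix()); plan([.531,.4105,.101],best(99.6),-1,step=.03)
E
```

```text
[[ 0.0002 -0.1752  0.9845]
 [ 0.0017  0.9845  0.1752]
 [-1.      0.0017  0.0005]]
4 rows from [0.5311 0.4164 0.2153] to [0.531  0.4105 0.101 ]
0.12,0.01,-0.02,0.0286,-0.0015,-0.0003,-1,
0.12,0.01,-0.02,0.0286,-0.0015,-0.0003,-1,
0.12,0.01,-0.02,0.0286,-0.0015,-0.0003,-1,
0.12,0.01,-0.02,0.0286,-0.0015,-0.0003,-1
```

Request:
carry_out:
  motion: [0, 0, 0, 0.0, -0.006, -0.001, -1, 0, 0, 0, 0.03, 0, 0, -1, 0, 0, 0, 0.03, 0, 0, -1, 0, 0, 0, 0.03, 0, 0, -1, 0, 0, 0, 0.022, 0, 0, -1, 0, 0, 0, 0, 0, 0, -1]

```text
time_s: 3.75
eef_pos: [0.5354, 0.4157, 0.1161]
eef_rot: [0.71, -0.061, 0.698, 0.067]
wrist_force: [-0.3, 0.2, 0.5]
opening: 0.999
```

Request:
carry_out:
  motion: [0, 0, 0, 0, 0, 0, 1, 0, 0, 0, 0, 0, 0, 1, 0, 0, 0, 0, 0, 0, 1, 0, 0, 0, 0, 0, 0, 1, 0, 0, 0, 0, 0, 0, 1, 0, 0, 0, 0, 0, 0, 1]

```text
time_s: 4.35
eef_pos: [0.539, 0.4182, 0.1265]
eef_rot: [0.714, -0.06, 0.694, 0.069]
wrist_force: [0.6, -0.6, -2.0]
opening: 0.552
```

```bash
python3 - <<'E'
from h import *
o=ctrl.get_obs(); print(o['eef_pos'],o['opening'],o['wrist_force'])
E
```

```text
[0.539  0.4182 0.1265] 0.5519352692889818 [ 0.6267 -0.6257 -1.996 ]
```

```bash
python3 - <<'E'
from h import *
o=ctrl.get_obs(); print(Rq(o['eef_rot']).as_matrix(),o['dq'],o['joint_efforts'])
T,K=campose('scene'); im=ctrl.camera('scene'); cv2.imwrite('pics/s2.png',cv2.resize(im[130:330,180:420],(720,600),interpolation=2))
print(ctrl.get_obs()['eef_pos'],ctrl.get_obs()['dq'])
for t in ['carton','carton_mid']:
    for d in ctrl.landmark_of('scene',t)[:3]: print(t,d['conf'],w(T,d['point']))
E
```

```text
[[ 0.0281 -0.1821  0.9829]
 [ 0.0157  0.9832  0.1817]
 [-0.9995  0.0103  0.0305]] [ 0.0001 -0.0014  0.001   0.0006  0.0013  0.0013] [  0.0074 -59.5029 -34.517   -0.0017  -0.1688  -0.0002]
[0.539  0.4181 0.1264] [ 0.0001  0.0038  0.0022 -0.0009 -0.0014  0.0005]
carton 0.97 [ 0.5319 -0.075  -0.0003]
carton 0.94 [0.5371 0.4085 0.0036]
carton 0.62 [ 0.4528 -0.0058  0.0014]
carton_mid 0.85 [ 0.5296 -0.0807  0.0764]
carton_mid 0.77 [0.5356 0.4133 0.082 ]
carton_mid 0.73 [ 0.4564 -0.0019  0.0767]
```

View pics/s2.png

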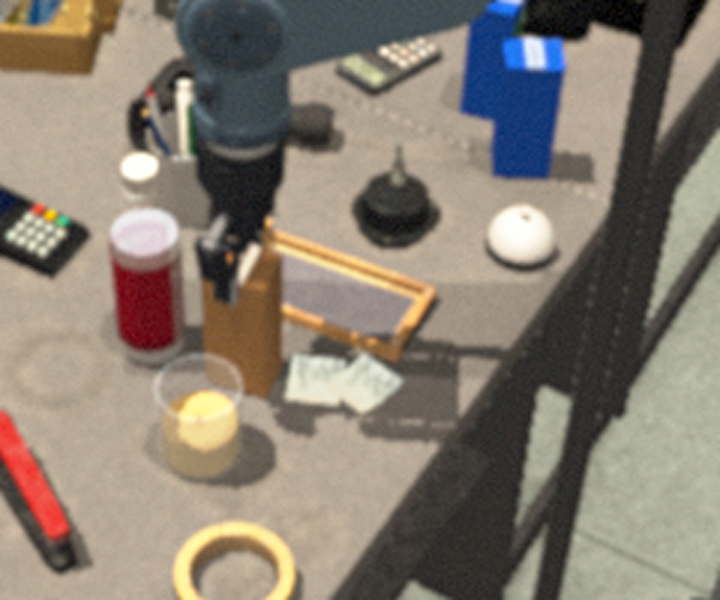

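```bash
python3 - <<'E'
from h import *
o=dict(ctrl.get_obs()); print(o['q'])
plan([.525,.40,.20],best(100.5),1,n=3)
o['eef_pos']=[.525,.40,.20]; r=tool(100.5).as_quat(); o['eef_rot']=[r[3],*r[:3]]
plan([.385,.2705,.20],tool(4.7),1,o=o,n=14)
E
```

```text
[ 0.486   0.4911  1.4258  0.0007  1.1931 -1.2681]
3 rows from [0.5388 0.4181 0.1261] to [0.525 0.4   0.2  ]
-0,0.57,-0.19,-0.0248,-0.0048,-0.0049,1,
-0,0.57,-0.19,-0.0248,-0.0049,-0.0051,1,
-0,0.57,-0.19,-0.0247,-0.005,-0.0054,1
14 rows from [0.525 0.4   0.2  ] to [0.385  0.2705 0.2   ]
6.84,0,0,0,-0.0073,-0.0115,1,
6.84,0,0,0,-0.0086,-0.0106,1,
6.84,0,0,0,-0.0098,-0.0095,1,
6.84,0,0,0,-0.0109,-0.0082,1,
6.84,0,0,0,-0.0118,-0.0069,1,
6.84,0,0,0,-0.0125,-0.0054,1,
6.84,0,0,0,-0.013,-0.0039,1,
6.84,0,0,0,-0.0134,-0.0023,1,
6.84,0,0,0,-0.0136,-0.0007,1,
6.84,0,0,0,-0.0136,0.0009,1,
6.84,0,0,0,-0.0134,0.0025,1,
6.84,0,0,0,-0.013,0.0041,1,
6.84,0,0,0,-0.0124,0.0056,1,
6.84,0,0,0,-0.0116,0.0071,1
```

Request:
carry_out:
  motion: [0, 0.57, -0.19, -0.0248, -0.005, -0.005, 1, 0, 0.57, -0.19, -0.0248, -0.005, -0.005, 1, 0, 0.57, -0.19, -0.0248, -0.005, -0.005, 1, 6.84, 0, 0, 0, -0.0073, -0.0115, 1, 6.84, 0, 0, 0, -0.0086, -0.0106, 1, 6.84, 0, 0, 0, -0.0098, -0.0095, 1, 6.84, 0, 0, 0, -0.0109, -0.0082, 1, 6.84, 0, 0, 0, -0.0118, -0.0069, 1, 6.84, 0, 0, 0, -0.0125, -0.0054, 1, 6.84, 0, 0, 0, -0.013, -0.0039, 1]

```text
time_s: 5.5
eef_pos: [0.4511, 0.3327, 0.2]
eef_rot: [0.665, 0.236, 0.668, -0.239]
wrist_force: [0.7, 0.1, -2.7]
opening: 0.555
```

Request:
carry_out:
  motion: [6.84, 0, 0, 0, -0.0134, -0.0023, 1, 6.84, 0, 0, 0, -0.0136, -0.0007, 1, 6.84, 0, 0, 0, -0.0136, 0.0009, 1, 6.84, 0, 0, 0, -0.0134, 0.0025, 1, 6.84, 0, 0, 0, -0.013, 0.0041, 1, 6.84, 0, 0, 0, -0.0124, 0.0056, 1]

```text
time_s: 6.1
eef_pos: [0.3851, 0.2773, 0.1996]
eef_rot: [0.532, 0.462, 0.535, -0.466]
wrist_force: [0.4, -0.6, -1.7]
opening: 0.557
```

```bash
python3 - <<'E'
from h import *
o=ctrl.get_obs(); print(o['eef_pos'],Rq(o['eef_rot']).as_matrix(),o['opening'],o['wrist_force'])
plan([.383,.2705,.15],tool(4.7),1,step=.02)
E
```

```text
[0.3851 0.2773 0.1996] [[-0.0067  0.9903  0.1387]
 [-0.0031  0.1387 -0.9903]
 [-1.     -0.0071  0.0021]] 0.5573500190791394 [ 0.4271 -0.6433 -1.6644]
3 rows from [0.3851 0.2773 0.1996] to [0.383  0.2705 0.15  ]
1.09,0.04,0.13,0.0166,-0.0009,0.0021,1,
1.09,0.04,0.13,0.0165,-0.0009,0.0021,1,
1.09,0.04,0.13,0.0165,-0.0009,0.0022,1
```

Request:
carry_out:
  motion: [1.1, 0, 0.13, 0.0166, -0.001, 0.0022, 1, 1.1, 0, 0.13, 0.0166, -0.001, 0.0022, 1, 1.1, 0, 0.13, 0.0166, -0.001, 0.0022, 1, 0, 0, 0, 0, 0, 0, 1]

```text
time_s: 6.5
eef_pos: [0.3813, 0.2692, 0.1492]
eef_rot: [0.519, 0.481, 0.518, -0.481]
wrist_force: [-0.3, -0.6, -2.7]
opening: 0.553
```

```bash
python3 - <<'E'
from h import *
o=ctrl.get_obs(); print(o['eef_pos'],Rq(o['eef_rot']).as_matrix(),o['opening'])
vis=[]
for c in ['scene','top','wrist']:
    T,K=campose(c); im=ctrl.camera(c)
    vis.append(im)
    for t in ['carton','carton_mid','carton_heel','tray_sill','tray_floor']:
        for d in ctrl.landmark_of(c,t)[:3]:
            P=w(T,d['point'])
            if P[1]>.1: print(c,t,round(d['conf'],2),P,px(T,K,P).round())
s=cv2.resize(vis[0][150:300,230:380],(400,400),interpolation=2); b=cv2.resize(vis[1][190:290,240:340],(400,400),interpolation=2)
cv2.imwrite('pics/v3.png',np.hstack([s,cv2.resize(vis[2],(400,300))[:, :] if 0 else b]))
cv2.imwrite('pics/w3.png',vis[2])
E
```

```text
[0.3813 0.2692 0.1492] [[ 0.0018  0.9972  0.0752]
 [-0.0018  0.0752 -0.9972]
 [-1.      0.0017  0.0019]] 0.5531440867130026
scene carton 0.96 [0.3761 0.2762 0.0283] [335. 241.]
scene carton_mid 0.65 [0.359  0.2707 0.1016] [344. 223.]
scene carton_mid 0.56 [0.3779 0.2734 0.1043] [337. 221.]
scene carton_heel 0.82 [0.4005 0.2845 0.0251] [326. 240.]
scene tray_sill 0.82 [0.4281 0.2786 0.014 ] [318. 237.]
scene tray_floor 0.93 [0.5287 0.2838 0.0075] [287. 227.]
top tray_sill 0.61 [0.4258 0.2693 0.0158] [291. 258.]
top tray_sill 0.55 [ 0.6302  0.4285 -0.0019] [240. 197.]
top tray_floor 0.68 [0.5226 0.2847 0.0098] [285. 228.]
wrist carton 0.8 [0.3787 0.2782 0.0297] [275. 190.]
wrist tray_sill 0.75 [0.4332 0.2752 0.0217] [341. 196.]
wrist tray_floor 0.67 [0.524  0.2862 0.0051] [443. 186.]
```

View pics/v3.png

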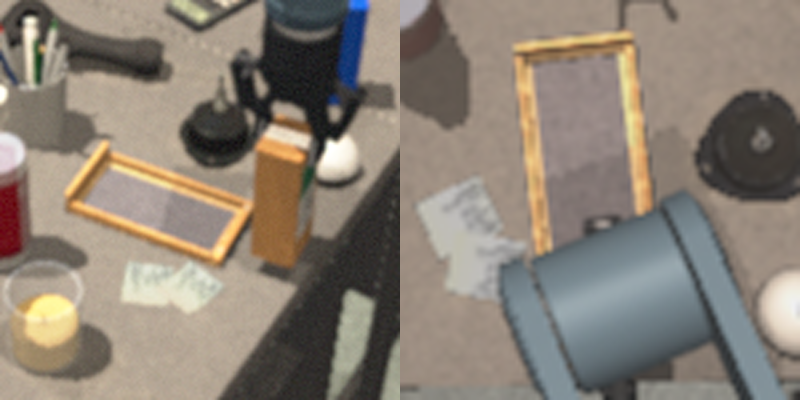

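View pics/w3.png

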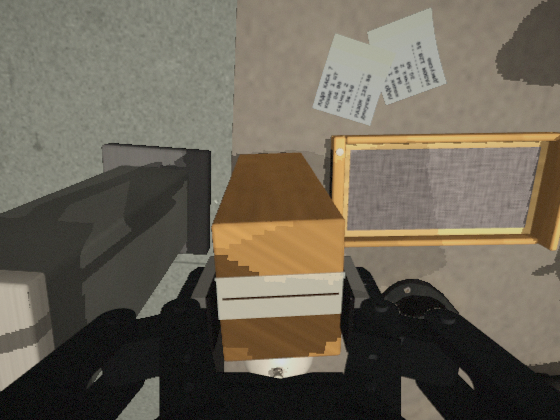

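```bash
python3 - <<'E'
from h import *
im=cv2.imread('pics/w3.png'); g=cv2.GaussianBlur(cv2.cvtColor(im,cv2.COLOR_BGR2GRAY),(3,3),0)
T,K=campose('wrist')
def ref(p): 
    q=cv2.cornerSubPix(g,np.array(p,np.float32).reshape(-1,1,2),(4,4),(-1,-1),(3,50,.01)).reshape(-1,2); print(q.round(1).tolist()); return q
# carton: side face is +y side
obj=np.array([[-24,30,0],[24,30,0],[-24,30,150],[24,30,150],[-24,-30,150],[24,-30,150]],float)/1000
for use in ('raw','ref'):
    p=[(238,154),(308,153),(217,222),(343,221),(220,358),(341,356)]
    p=ref(p) if use=='ref' else np.array(p,np.float32)
    ok,rv,t=cv2.solvePnP(obj,p.astype(float),K,None,flags=cv2.SOLVEPNP_SQPNP)
    ok,rv,t=cv2.solvePnP(obj,p.astype(float),K,None,rv,t,True)
    Rc=T[:3,:3]@cv2.Rodrigues(rv)[0]; C=w(T,t.ravel())
    e=cv2.projectPoints(obj,rv,t,K,None)[0].reshape(-1,2)-p
    print(use,'carton base',C,'x',Rc[:,0],'z',Rc[:,2],'err',np.abs(e).max())
def gp(u,v,z):
    d=T[:3,:3]@np.linalg.inv(K)@[u,v,1]; return (T[:3,3]+d*(z-T[2,3])/d[2])
print('sill out corner',gp(332,136,.016),'sill bottom side dark strip', gp(330,170,.016),gp(333,236,.016))
print('rim +y outer far',gp(550,133,.016),'near',gp(345,135,.016),'rim -y outer',gp(520,243,.016),gp(350,245,.016))
for x,nm in ((-.096,'out'),):
  for c in [(.5235,.282),(.5255,.284)]:
    ax=np.array([np.cos(np.radians(4.8)),np.sin(np.radians(4.8))]); n=np.array([-ax[1],ax[0]])
    print([px(T,K,[*(np.array(c)+a*ax+b*n),z]).round(0).tolist() for a,b,z in [(-.096,.048,.016),(-.096,-.048,.016),(-.086,.042,.016),(.086,.042,.03),(.086,-.042,.03)]])
E
```

```text
raw carton base [0.3777 0.2763 0.0259] x [ 0.9966  0.0763 -0.0302] z [ 0.0318 -0.0197  0.9993] err 4.152564891296265
[[238.0, 154.0], [308.0, 153.0], [217.0, 222.0], [346.20001220703125, 221.0], [220.0, 358.0], [341.0, 356.0]]
ref carton base [0.3774 0.2766 0.0266] x [ 0.997   0.0696 -0.0341] z [ 0.0355 -0.0193  0.9992] err 3.997926455357458
sill out corner [0.421  0.3223 0.016 ] sill bottom side dark strip [0.4226 0.295  0.016 ] [0.432  0.2377 0.016 ]
rim +y outer far [0.5938 0.3376 0.016 ] near [0.4312 0.3238 0.016 ] rim -y outer [0.5961 0.2432 0.016 ] [0.4479 0.2304 0.016 ]
[[335.0, 137.0], [331.0, 248.0], [348.0, 144.0], [577.0, 144.0], [552.0, 246.0]]
[[338.0, 135.0], [334.0, 246.0], [350.0, 142.0], [580.0, 142.0], [555.0, 244.0]]
```

The scene crop and the wrist picture show the carton held upright with the label towards the robot, in front of the sill. Its bottom edge spans (238,154)–(308,153) and the sill corner is at (332,136). It is nearly in line, so I'll lower it with a small gap and then slide it up to the sill.

```bash
python3 - <<'E'
from h import *
plan([.398,.2656,.126],tool(4.95),1,step=.008)
E
```

```text
4 rows from [0.3832 0.2701 0.1513] to [0.398  0.2656 0.126 ]
-0.15,0.01,-0.09,0.0063,0.0036,0.0014,1,
-0.15,0.01,-0.09,0.0063,0.0036,0.0014,1,
-0.15,0.01,-0.09,0.0063,0.0036,0.0014,1,
-0.15,0.01,-0.09,0.0063,0.0036,0.0014,1
```

Request:
carry_out:
  motion: [-0.15, 0, -0.09, 0.0058, 0.004, 0.0012, 1, -0.15, 0, -0.09, 0.0058, 0.004, 0.0012, 1, -0.15, 0, -0.09, 0.0058, 0.004, 0.0012, 1, -0.15, 0, -0.09, 0.0058, 0.004, 0.0012, 1, 0, 0, 0, 0, 0, 0, 1]

```text
time_s: 7.9
eef_pos: [0.4012, 0.2661, 0.1256]
eef_rot: [0.521, 0.477, 0.521, -0.478]
wrist_force: [-0.3, -1.0, -1.8]
opening: 0.555
```

```bash
python3 - <<'E'
from h import *
T,K=campose('wrist'); im=ctrl.camera('wrist'); o=ctrl.get_obs(); print(o['eef_pos'],o['wrist_force'],Rq(o['eef_rot']).as_matrix()); T,K=campose('wrist',o)
cv2.imwrite('pics/w4.png',cv2.resize(im[90:290,180:400],(770,600)[:2] if 0 else (660,600),interpolation=2))
cv2.imwrite('pics/w4full.png',im)
for t in ['carton','carton_heel','tray_sill']:
    for d in ctrl.landmark_of('wrist',t)[:1]: print(t,d['conf'],w(T,d['point']))
E
```

```text
[0.401  0.2662 0.1259] [ 0.2314  0.2584 -3.0148] [[-0.001   0.9962  0.0869]
 [-0.0008  0.0869 -0.9962]
 [-1.     -0.0011  0.0007]]
carton 0.68 [0.5225 0.2845 0.0059]
tray_sill 0.98 [0.4309 0.2743 0.0189]
```

View pics/w4.png

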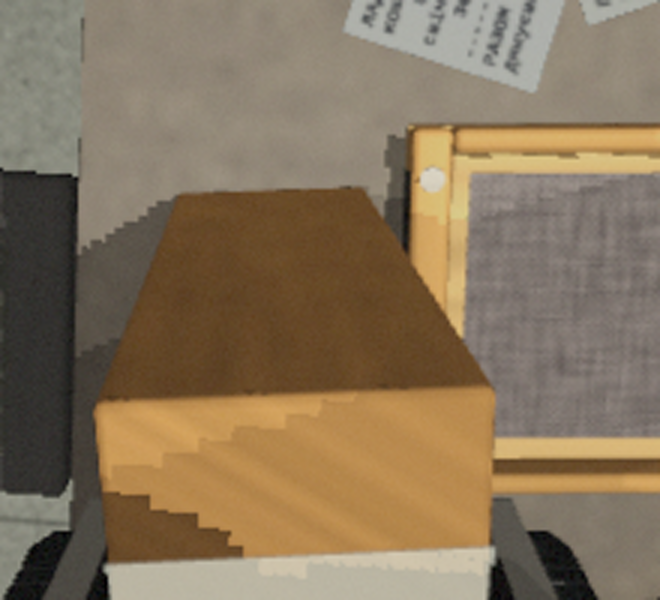

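```bash
python3 - <<'E'
from h import *
T,K=campose('wrist')
f=lambda l:np.array(l,float)/3+[180,90]
obj=np.array([[-24,30,0],[24,30,0],[-24,30,150],[24,30,150],[-24,-30,150],[24,-30,150]],float)/1000
p=np.vstack([f([(178,196),(362,187),(97,403),(492,388)])])
obj=obj[:4]
ok,rv,t=cv2.solvePnP(obj,p,K,None,flags=cv2.SOLVEPNP_IPPE)
ok,rv,t=cv2.solvePnP(obj,p,K,None,rv,t,True)
e=cv2.projectPoints(obj,rv,t,K,None)[0].reshape(-1,2)-p
Rc=T[:3,:3]@cv2.Rodrigues(rv)[0]; print(w(T,t.ravel()),Rc,np.abs(e).max(), 'heel',w(T,t.ravel())+.024*Rc[:,0])
def gp(u,v,z):
    d=T[:3,:3]@np.linalg.inv(K)@[u,v,1]; return (T[:3,3]+d*(z-T[2,3])/d[2])
for z in (0,.004): print('bottom edge on counter',[gp(*q,z) for q in p[:2]])
print('sill',gp(*f([(410,127)])[0],.016),gp(*f([(411,240)])[0],.016))
E
```

```text
[0.3932 0.2724 0.0006] [[ 0.9924 -0.1133  0.049 ]
 [ 0.1143  0.9932 -0.0202]
 [-0.0464  0.0256  0.9986]] 0.450909149841209 heel [ 0.417   0.2752 -0.0005]
bottom edge on counter [array([0.3658, 0.2988, 0.    ]), array([0.4134, 0.3053, 0.    ])]
bottom edge on counter [array([0.3663, 0.2994, 0.004 ]), array([0.4131, 0.3058, 0.004 ])]
sill [0.4223 0.3227 0.016 ] [0.4258 0.2954 0.016 ]
```

Request:
carry_out:
  motion: [1, 0, 0, -0.001, 0.002, 0, 1, 1, 0, 0, 0, 0.003, 0, 1, 0, 0, 0, 0, 0.003, 0, 1, 0, 0, 0, 0, 0.001, 0, 1]

```text
time_s: 8.5
eef_pos: [0.4101, 0.2675, 0.1287]
eef_rot: [0.512, 0.487, 0.512, -0.487]
wrist_force: [-3.6, -0.5, 1.1]
opening: 0.554
```

Request:
carry_out:
  motion: [0, 0, 0, 0.0015, 0, 0, 1, 0, 0, 0, 0.0015, 0, 0, 1, 0, 0, 0, 0.001, 0, 0, 1]

```text
time_s: 8.8
eef_pos: [0.4097, 0.2675, 0.1244]
eef_rot: [0.512, 0.487, 0.513, -0.488]
wrist_force: [-0.7, -0.5, -1.3]
opening: 0.554
```

Request:
carry_out:
  motion: [0, 0, 0, 0.0015, 0, 0, 1, 0, 0, 0, 0.001, 0, 0, 1]

```text
time_s: 9.0
eef_pos: [0.41, 0.2684, 0.1241]
eef_rot: [0.512, 0.487, 0.513, -0.487]
wrist_force: [-5.4, -1.0, 8.8]
opening: 0.555
```

Request:
carry_out:
  motion: [0, 0, 0, -0.0005, 0, 0, 0.2, 0, 0, 0, 0, 0, 0, -0.3, 0, 0, 0, 0, 0, 0, -1, 0, 0, 0, 0, 0, 0, -1, 0, 0, 0, 0, 0, 0, -1, 0, 0, 0, -0.01, 0, 0, -1, 0, 0, 0, -0.02, 0, 0, -1, 0, 0, 0, -0.04, 0, 0, -1, 0, 0, 0, -0.04, 0, 0, -1, 0, 0, 0, -0.02, 0, 0, -1]

```text
time_s: 10.0
eef_pos: [0.4098, 0.2676, 0.2592]
eef_rot: [0.512, 0.487, 0.513, -0.488]
wrist_force: [1.0, -0.0, 0.3]
opening: 1.001
```

```bash
python3 - <<'E'
from h import *
o=ctrl.get_obs(); im=ctrl.camera('wrist'); o=ctrl.get_obs(); print(o['eef_pos'],o['opening'],o['wrist_force'],Rq(o['eef_rot']).as_matrix()); T,K=campose('wrist',o)
cv2.imwrite('pics/w5full.png',im); cv2.imwrite('pics/w5.png',cv2.resize(im[100:300,170:390],(660,600),interpolation=2))
for t in ['carton','carton_heel','tray_sill']:
    for d in ctrl.landmark_of('wrist',t)[:1]: print(t,d['conf'],w(T,d['point']))
E
```

```text
[0.4111 0.2681 0.2621] 1.0004650511105182 [1.3135 0.9854 2.2955] [[ 0.003   0.9987  0.0501]
 [ 0.0018  0.0501 -0.9987]
 [-1.      0.003  -0.0016]]
carton 0.77 [0.407  0.2785 0.0028]
carton_heel 0.87 [0.4434 0.022  0.0069]
tray_sill 0.84 [0.4343 0.2767 0.0226]
```

View pics/w5.png

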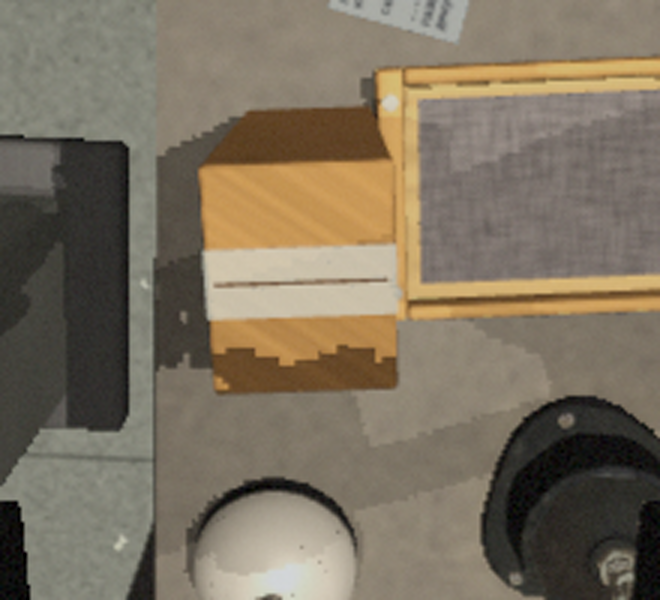

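```bash
python3 - <<'E'
from h import *
T,K=campose('wrist')
f=lambda u,v:(u/3+170,v/3+100)
def gp(q,z):
    d=T[:3,:3]@np.linalg.inv(K)@[*q,1]; return (T[:3,3]+d*(z-T[2,3])/d[2])
c=[gp(f(*p),.15) for p in [(202,167),(390,157),(397,386),(215,392)]]; print(np.array(c),np.mean(c,0))
print([gp(f(*p),0) for p in [(250,113),(372,107)]])
print('rim+',gp(f(378,70),.016),gp(f(655,58),.016),'rim-',gp(f(400,320),.016),gp(f(655,310),.016))
plan([.340,.2645,.262],tool(94.85),1,step=.03)
plan([.340,.2645,.262],tool(4.85),1,step=.03)
print(ctrl.get_obs()['q'])
E
```

```text
[[0.375  0.3035 0.15  ]
 [0.42   0.3082 0.15  ]
 [0.4257 0.25   0.15  ]
 [0.3792 0.246  0.15  ]] [0.4    0.2769 0.15  ]
[array([0.3748, 0.302 , 0.    ]), array([0.4209, 0.3066, 0.    ])]
rim+ [0.4217 0.3212 0.016 ] [0.5205 0.3303 0.016 ] rim- [0.4361 0.2278 0.016 ] [0.5337 0.2368 0.016 ]
12 rows from [0.4087 0.2672 0.2554] to [0.34   0.2645 0.262 ]
-7.67,-0.02,0.02,-0.0005,-0.0057,-0.0001,1,
-7.67,-0.02,0.02,-0.0005,-0.0057,-0.0008,1,
-7.67,-0.02,0.02,-0.0005,-0.0055,-0.0016,1,
-7.67,-0.02,0.02,-0.0005,-0.0053,-0.0023,1,
-7.67,-0.02,0.02,-0.0005,-0.0049,-0.003,1,
-7.67,-0.02,0.02,-0.0005,-0.0045,-0.0036,1,
-7.67,-0.02,0.02,-0.0005,-0.0039,-0.0042,1,
-7.67,-0.02,0.02,-0.0005,-0.0033,-0.0047,1,
-7.67,-0.02,0.02,-0.0005,-0.0027,-0.0051,1,
-7.67,-0.02,0.02,-0.0005,-0.002,-0.0054,1,
-7.67,-0.02,0.02,-0.0005,-0.0013,-0.0056,1,
-7.67,-0.02,0.02,-0.0005,-0.0005,-0.0057,1
3 rows from [0.4087 0.2672 0.2554] to [0.34   0.2645 0.262 ]
-0.66,0.01,0.09,-0.0021,-0.0229,-0.0002,1,
-0.66,0.01,0.09,-0.0021,-0.0229,-0.0005,1,
-0.66,0.01,0.09,-0.0021,-0.0229,-0.0008,1
[ 0.3349 -0.0348  1.7872  0.0007  1.394   0.2849]
```

The carton stands alone with its foot at the sill, bottom back corner (376,107) against the sill edge at (378,100). It is parallel to the tray within about 0.7° and 2–4 mm off the centreline. Next I turn the shut gripper and move it in front of the label.

Request:
carry_out:
  motion: [-7.67, 0, 0, -0.0005, -0.0057, 0, 1, -7.67, 0, 0, -0.0005, -0.0057, -0.0008, 1, -7.67, 0, 0, -0.0005, -0.0055, -0.0016, 1, -7.67, 0, 0, -0.0005, -0.0053, -0.0023, 1, -7.67, 0, 0, -0.0005, -0.0049, -0.003, 1, -7.67, 0, 0, -0.0005, -0.0045, -0.0036, 1, -7.67, 0, 0, -0.0005, -0.0039, -0.0042, 1, -7.67, 0, 0, -0.0005, -0.0033, -0.0047, 1, -7.67, 0, 0, -0.0005, -0.0027, -0.0051, 1, -7.67, 0, 0, -0.0005, -0.002, -0.0054, 1]

```text
time_s: 11.2
eef_pos: [0.3404, 0.2597, 0.2449]
eef_rot: [0.694, 0.041, 0.717, -0.051]
wrist_force: [-1.2, 0.6, -0.3]
opening: -0.002
```

```bash
python3 - <<'E'
from h import *
plan([.338,.2683,.262],tool(95.1),1,n=3)
E
```

```text
3 rows from [0.3404 0.2597 0.2449] to [0.338  0.2683 0.262 ]
-4.2,-0.65,0.24,-0.0057,0.0027,-0.0014,1,
-4.2,-0.65,0.24,-0.0057,0.0028,-0.0011,1,
-4.2,-0.65,0.24,-0.0057,0.0029,-0.0008,1
```

Request:
carry_out:
  motion: [-4.2, -0.6, 0.2, 0, 0.003, -0.002, 1, -4.2, -0.6, 0.2, 0, 0.003, -0.002, 1, -4.2, -0.6, 0.2, 0, 0.003, -0.001, 1, 0, 0, 0, 0.03, 0, 0, 1, 0, 0, 0, 0.03, 0, 0, 1, 0, 0, 0, 0.03, 0, 0, 1, 0, 0, 0, 0.02, 0, 0, 1]

```text
time_s: 11.9
eef_pos: [0.3292, 0.2667, 0.1243]
eef_rot: [0.702, -0.039, 0.711, 0.035]
wrist_force: [0.2, 0.3, -0.5]
opening: -0.0
```

```bash
python3 - <<'E'
from h import *
o=ctrl.get_obs(); print(Rq(o['eef_rot']).as_matrix(),o['eef_pos'])
plan([.352,.2692,.126],tool(95.1),1,n=2)
E
```

```text
[[-0.0122 -0.1034  0.9946]
 [-0.0062  0.9946  0.1033]
 [-0.9999 -0.0049 -0.0128]] [0.3292 0.2667 0.1243]
2 rows from [0.3292 0.2667 0.1243] to [0.352  0.2692 0.126 ]
0.42,-0.37,0.14,-0.001,0,0.0114,1,
0.42,-0.37,0.14,-0.0009,0.0001,0.0115,1
```

Request:
carry_out:
  motion: [0.4, -0.3, 0, -0.001, 0, 0.012, 1, 0.4, -0.3, 0, -0.001, 0, 0.012, 1, 0, 0, 0, 0, 0, 0.006, 1, 0, 0, 0, 0, 0, 0.006, 1, 0, 0, 0, 0, 0, 0.006, 1, 0, 0, 0, 0, 0, 0.006, 1, 0, 0, 0, 0, 0, 0.006, 1]

```text
time_s: 12.6
eef_pos: [0.3858, 0.2712, 0.1246]
eef_rot: [0.704, -0.034, 0.709, 0.029]
wrist_force: [-0.5, 0.6, 0.4]
opening: -0.0
```

Request:
carry_out:
  motion: [0, 0, 0, 0, 0, 0.007, 1, 0, 0, 0, 0, 0, 0.007, 1, 0, 0, 0, 0, 0, 0.007, 1, 0, 0, 0, 0, 0, 0.007, 1, 0, 0, 0, 0, 0, 0.006, 1, 0, 0, 0, 0, 0, 0, 1]

```text
time_s: 13.2
eef_pos: [0.4241, 0.2746, 0.1249]
eef_rot: [0.705, -0.033, 0.708, 0.029]
wrist_force: [-0.9, 0.1, 0.2]
opening: -0.001
```

```bash
python3 - <<'E'
from h import *
o=ctrl.get_obs(); im=ctrl.camera('wrist'); print(o['eef_pos']); T,K=campose('wrist',o)
s=ctrl.camera('scene')
cv2.imwrite('pics/w6.png',np.hstack([cv2.resize(im,(400,300)),cv2.resize(s[150:300,200:400],(400,300),interpolation=2)]))
for c in ['wrist','scene']:
  T,K=campose(c,o)
  for t in ['carton','carton_mid','carton_heel']:
    for d in ctrl.landmark_of(c,t)[:2]: print(c,t,d['conf'],w(T,d['point']))
E
```

```text
[0.4241 0.2746 0.1249]
wrist carton 0.75 [0.3947 0.2776 0.0171]
wrist carton_mid 0.91 [0.4445 0.2765 0.0726]
scene carton 0.87 [ 0.4548 -0.0051  0.0009]
scene carton 0.79 [0.3883 0.2709 0.0239]
scene carton_mid 0.97 [ 0.4553 -0.0029  0.0764]
scene carton_mid 0.75 [0.4569 0.277  0.0541]
scene carton_heel 0.84 [0.4406 0.0199 0.0056]
scene carton_heel 0.74 [0.3997 0.2816 0.0014]
```

View pics/w6.png

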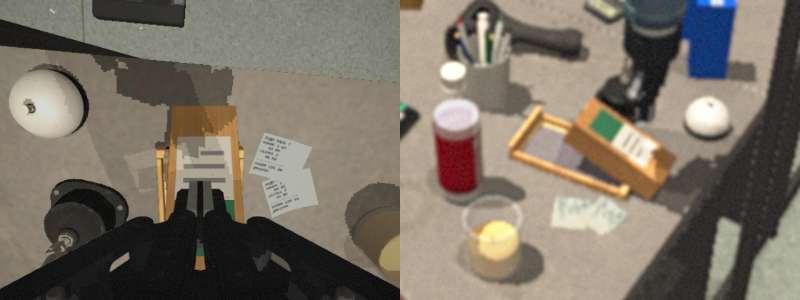

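It has tipped over the sill and is falling towards the tray with the label up. I'll retreat upward and look.

Request:
carry_out:
  motion: [0, 0, 0, -0.015, 0, -0.01, -1, 0, 0, 0, -0.04, 0, -0.01, -1, 0, 0, 0, -0.04, 0, -0.01, -1, 0, 0, 0, -0.04, 0, -0.01, -1, 0, 0, 0, -0.03, 0, 0, -1, 0, 0, 0, -0.02, 0, 0, -1, 0, 0, 0, -0.001, 0, 0, -1]

```text
time_s: 14.3
eef_pos: [0.3804, 0.2719, 0.3176]
eef_rot: [0.704, -0.034, 0.709, 0.029]
wrist_force: [-0.8, 0.5, 0.3]
opening: 0.998
```

```bash
python3 - <<'E'
from h import *
im=ctrl.camera('wrist'); o=ctrl.get_obs(); print(o['eef_pos'],Rq(o['eef_rot']).as_matrix())
s=ctrl.camera('scene'); top=ctrl.camera('top'); cv2.imwrite('pics/w7full.png',im); cv2.imwrite('pics/t7.png',top)
cv2.imwrite('pics/w7.png',np.hstack([im[60:330,130:430],cv2.resize(s[150:300,200:360],(288,270),interpolation=2)]))
for c in ['wrist','scene','top']:
  T,K=campose(c,o)
  for t in ['carton','carton_mid','carton_label','carton_heel','tray_sill']:
    for d in ctrl.landmark_of(c,t)[:2]:
      P=w(T,d['point'])
      if P[1]>.15: print(c,t,round(d['conf'],2),P)
E
```

```text
[0.3799 0.2717 0.3162] [[-0.009  -0.0888  0.996 ]
 [-0.0082  0.996   0.0887]
 [-0.9999 -0.0074 -0.0097]]
wrist carton 0.57 [0.3952 0.2771 0.0413]
wrist carton_mid 0.58 [0.4696 0.2778 0.0352]
wrist carton_label 0.97 [0.4731 0.2847 0.0584]
scene carton 0.95 [0.3992 0.2734 0.0452]
scene carton_mid 0.79 [0.4684 0.2803 0.0373]
scene carton_label 0.96 [0.4769 0.2829 0.0569]
scene carton_heel 0.94 [0.3962 0.2826 0.0187]
scene tray_sill 0.6 [0.4281 0.275  0.0141]
```

View pics/w7.png

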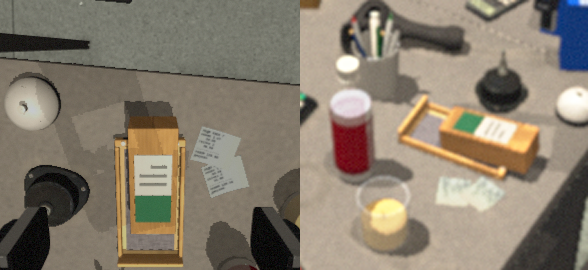

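It lies aslant on sill and floor, label up, with its foot sticking out over the sill and in line with the tray (wrist crop x 129–178, y 117–237). Now the regrasp by its long sides.

```bash
python3 - <<'E'
from h import *
plan([.468,.279,.10],tool(94.85),-1,n=7)
E
```

```text
7 rows from [0.3792 0.2713 0.3142] to [0.468 0.279 0.1  ]
0.03,-0.11,0.07,0.0304,0.0002,0.0132,-1,
0.03,-0.11,0.07,0.0304,0.0002,0.0131,-1,
0.03,-0.11,0.07,0.0305,0.0002,0.013,-1,
0.03,-0.11,0.07,0.0305,0.0001,0.013,-1,
0.03,-0.11,0.07,0.0305,0.0001,0.0129,-1,
0.03,-0.11,0.07,0.0306,0.0001,0.0129,-1,
0.03,-0.11,0.07,0.0306,0.0001,0.0128,-1
```

Request:
carry_out:
  motion: [0, -0.1, 0, 0.03, 0, 0.013, -1, 0, -0.1, 0, 0.03, 0, 0.013, -1, 0, -0.1, 0, 0.03, 0, 0.013, -1, 0, -0.1, 0, 0.03, 0, 0.013, -1, 0, -0.1, 0, 0.03, 0, 0.013, -1, 0, -0.1, 0, 0.03, 0, 0.013, -1, 0, -0.1, 0, 0.02, 0, 0.013, -1, 0, 0, 0, 0, 0, 0, -1]

```text
time_s: 16.0
eef_pos: [0.4743, 0.2792, 0.1098]
eef_rot: [0.709, -0.034, 0.704, 0.03]
wrist_force: [-0.3, 0.5, 0.2]
opening: 0.995
```

```bash
python3 - <<'E'
from h import *
o=ctrl.get_obs(); T,K=campose('wrist',o); im=ctrl.camera('wrist'); cv2.imwrite('pics/w8.png',im)
print(Rq(o['eef_rot']).as_matrix())
for t in ['carton_mid','carton_label']:
    for d in ctrl.landmark_of('wrist',t)[:2]: print(t,d['conf'],w(T,d['point']))
plan([.468,.279,.022],tool(94.85),-1,n=4)
E
```

```text
[[ 0.0073 -0.0893  0.996 ]
 [-0.0054  0.996   0.0894]
 [-1.     -0.0061  0.0068]]
carton_mid 0.6 [0.4684 0.2821 0.0374]
carton_label 0.65 [0.4723 0.2814 0.0593]
carton_label 0.6 [0.4676 0.2816 0.0367]
4 rows from [0.475  0.2801 0.1135] to [0.468 0.279 0.022]
0.08,0.17,0.07,0.0229,-0,-0.002,-1,
0.08,0.17,0.07,0.0229,-0,-0.002,-1,
0.08,0.17,0.07,0.0229,-0.0001,-0.0019,-1,
0.08,0.17,0.07,0.0229,-0.0001,-0.0018,-1
```

Request:
carry_out:
  motion: [0, 0, 0, 0.023, 0, -0.002, -1, 0, 0, 0, 0.023, 0, -0.002, -1, 0, 0, 0, 0.023, 0, -0.002, -1, 0, 0, 0, 0.016, 0, -0.002, -1]

```text
time_s: 16.55
eef_pos: [0.4743, 0.2826, 0.0372]
eef_rot: [0.717, -0.032, 0.695, 0.033]
wrist_force: [0.1, 0.6, -0.1]
opening: 0.999
```

```bash
python3 - <<'E'
from h import *
o=ctrl.get_obs(); print(Rq(o['eef_rot']).as_matrix())
plan([.468,.2805,.022],tool(94.85),-1,n=3)
E
```

```text
[[ 0.0305 -0.0917  0.9953]
 [ 0.0029  0.9958  0.0917]
 [-0.9995  0.0001  0.0306]]
3 rows from [0.4743 0.2826 0.0372] to [0.468  0.2805 0.022 ]
0.14,0.58,-0,0.005,-0.0005,-0.0023,-1,
0.14,0.58,-0,0.005,-0.0005,-0.0023,-1,
0.14,0.58,-0,0.0051,-0.0005,-0.0022,-1
```

Request:
carry_out:
  motion: [0, 0.7, 0, 0.006, -0.0006, -0.003, -1, 0, 0.7, 0, 0.006, -0.0006, -0.003, -1, 0, 0.7, 0, 0.005, -0.0006, -0.002, -1]

```text
time_s: 16.85
eef_pos: [0.467, 0.2811, 0.0225]
eef_rot: [0.705, -0.033, 0.708, 0.033]
wrist_force: [-0.4, 0.8, 0.4]
opening: 0.999
```

Request:
carry_out:
  motion: [0, 0, 0, 0, 0, 0, 1, 0, 0, 0, 0, 0, 0, 1, 0, 0, 0, 0, 0, 0, 1]

```text
time_s: 17.15
eef_pos: [0.4684, 0.2815, 0.0243]
eef_rot: [0.705, -0.032, 0.707, 0.033]
wrist_force: [0.1, 0.1, -2.3]
opening: 0.692
```

Request:
carry_out:
  motion: [0, 0, 0, 0, 0, 0, 1, 0, 0, 0, 0, 0, 0, 1, 0, 0, 0, -0.01, 0, 0, 1, 0, 0, 0, -0.02, 0, 0, 1, 0, 0, 0, -0.025, 0, 0, 1, 0, 0, 0, -0.02, 0, 0, 1]

```text
time_s: 17.75
eef_pos: [0.465, 0.2801, 0.0992]
eef_rot: [0.702, -0.033, 0.71, 0.033]
wrist_force: [-0.2, 0.2, -2.4]
opening: 0.689
```

```bash
python3 - <<'E'
from h import *
o=ctrl.get_obs(); print(o['eef_pos'],o['opening'],o['wrist_force'],Rq(o['eef_rot']).as_matrix()); im=ctrl.camera('wrist'); s=ctrl.camera('scene')
cv2.imwrite('pics/w9.png',np.hstack([cv2.resize(im,(400,300)),cv2.resize(s[150:300,200:400],(400,300),interpolation=2)]))
for c in ['wrist','scene']:
  T,K=campose(c,o)
  for t in ['carton','carton_mid','carton_label','carton_heel']:
    for d in ctrl.landmark_of(c,t)[:3]:
      P=w(T,d['point'])
      if P[1]>.15: print(c,t,round(d['conf'],2),P)
E
```

```text
[0.465  0.2801 0.0992] 0.6893848038783834 [-0.1802  0.2175 -2.3799] [[-0.0116 -0.0929  0.9956]
 [-0.0016  0.9957  0.0929]
 [-0.9999 -0.0005 -0.0117]]
wrist carton 0.8 [0.3919 0.275  0.1201]
wrist carton_mid 0.67 [0.4645 0.2793 0.1128]
wrist carton_label 0.61 [0.4684 0.2814 0.136 ]
wrist carton_heel 0.59 [0.3863 0.2721 0.0976]
scene carton 0.69 [0.3964 0.2704 0.1241]
scene carton_mid 0.68 [0.4708 0.2786 0.1152]
scene carton_label 0.76 [0.4769 0.2831 0.1378]
scene carton_heel 0.94 [0.3955 0.2779 0.096 ]
```

View pics/w9.png

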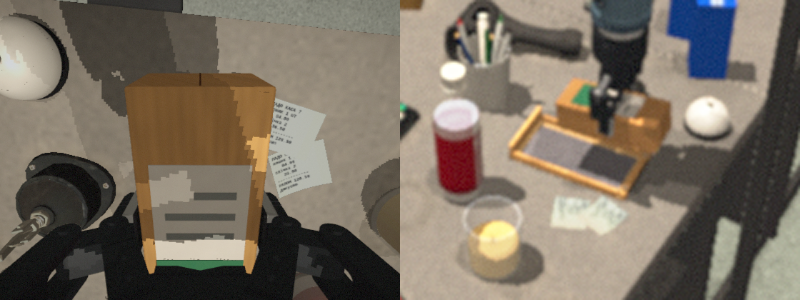

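The wrist view and scene show the carton held by its long sides, clear of the rims, label up, and about 6° nose-down. I'll level it and centre it over the pocket.

```bash
python3 - <<'E'
from h import *
plan([.522,.284,.10],tool(95.1)*R.from_euler('y',-5.3,degrees=True),1,n=3)
E
```

```text
3 rows from [0.4643 0.2798 0.0966] to [0.522 0.284 0.1  ]
0.08,-2.03,0.02,-0.0014,-0.0004,0.0193,1,
0.08,-2.03,0.02,-0.0007,-0.0004,0.0193,1,
0.08,-2.03,0.02,-0,-0.0003,0.0193,1
```

Request:
carry_out:
  motion: [0, -1.5, 0, -0.0015, -0.0003, 0.0145, 1, 0, -1.5, 0, -0.001, -0.0003, 0.0145, 1, 0, -1.5, 0, -0.001, -0.0003, 0.0145, 1, 0, -1.5, 0, 0, -0.0003, 0.0135, 1, 0, 0, 0, 0, 0, 0, 1]

```text
time_s: 18.75
eef_pos: [0.5266, 0.284, 0.101]
eef_rot: [0.741, -0.032, 0.67, 0.034]
wrist_force: [0.0, -0.1, -2.0]
opening: 0.694
```

```bash
python3 - <<'E'
from h import *
o=ctrl.get_obs(); M=Rq(o['eef_rot']).as_matrix(); print(o['eef_pos'],M)
im=ctrl.camera('wrist');s=ctrl.camera('scene'); cv2.imwrite('pics/w10.png',im)
for c in ['wrist','scene']:
  T,K=campose(c,o)
  for t in ['carton','carton_mid','carton_label','carton_heel','tray_floor','tray_sill']:
    for d in ctrl.landmark_of(c,t)[:2]:
      P=w(T,d['point'])
      if P[1]>.15: print(c,t,round(d['conf'],2),P)
plan([.522,.284,.04],tool(95.1)*R.from_euler('y',-5.3,degrees=True),1,n=3)
E
```

```text
[0.5266 0.284  0.101 ] [[ 0.0993 -0.0926  0.9907]
 [ 0.0079  0.9957  0.0922]
 [-0.995  -0.0014  0.0996]]
wrist carton_mid 0.89 [0.5239 0.2803 0.1133]
wrist carton_label 0.74 [0.5264 0.2878 0.137 ]
wrist carton_heel 0.91 [0.4518 0.2748 0.0918]
wrist tray_sill 0.66 [0.4315 0.2731 0.0188]
scene carton 0.92 [0.4544 0.2737 0.1186]
scene carton_label 0.95 [0.5328 0.2854 0.1339]
scene carton_heel 0.79 [0.4527 0.2812 0.0888]
scene tray_floor 0.96 [0.5273 0.2796 0.0063]
scene tray_floor 0.65 [0.5251 0.2838 0.1146]
scene tray_sill 0.97 [0.4282 0.2775 0.0145]
3 rows from [0.5246 0.284  0.1005] to [0.522 0.284 0.04 ]
0.08,0.08,0.02,0.02,0.0001,-0.0028,1,
0.08,0.08,0.02,0.02,0.0001,-0.0028,1,
0.08,0.08,0.02,0.02,0.0001,-0.0028,1
```

Request:
carry_out:
  motion: [0, 0.1, 0, 0.02, 0, -0.004, 1, 0, 0.1, 0, 0.02, 0, -0.004, 1, 0, 0.1, 0, 0.015, 0, -0.003, 1, 0, 0, 0, 0.005, 0, -0.001, 1]

```text
time_s: 19.85
eef_pos: [0.5203, 0.284, 0.0399]
eef_rot: [0.739, -0.032, 0.672, 0.034]
wrist_force: [-1.8, -0.0, -2.2]
opening: 0.694
```

```bash
python3 - <<'E'
from h import *
o=ctrl.get_obs(); print(Rq(o['eef_rot']).as_matrix(),o['wrist_force'])
plan([.519,.284,.022],tool(95.1)*R.from_euler('y',-5.3,degrees=True),1,n=4)
E
```

```text
[[ 0.0956 -0.0932  0.991 ]
 [ 0.0084  0.9956  0.0929]
 [-0.9954 -0.0006  0.096 ]] [-1.8069 -0.0164 -2.237 ]
4 rows from [0.5203 0.284  0.0399] to [0.519 0.284 0.022]
0.06,0.05,0,0.0044,0,-0.0007,1,
0.06,0.05,0,0.0044,0,-0.0007,1,
0.06,0.05,0,0.0044,0,-0.0007,1,
0.06,0.05,0,0.0044,0,-0.0007,1
```

Request:
carry_out:
  motion: [0, 0.05, 0, 0.0045, 0, -0.0007, 1, 0, 0.05, 0, 0.0045, 0, -0.0007, 1, 0, 0.05, 0, 0.004, 0, -0.0006, 1, 0, 0.05, 0, 0.003, 0, -0.0005, 1]

```text
time_s: 20.25
eef_pos: [0.5202, 0.2842, 0.0235]
eef_rot: [0.739, -0.032, 0.672, 0.034]
wrist_force: [0.2, 0.5, -1.9]
opening: 0.693
```

Next I lower it in 2 mm steps until it touches.

Request:
carry_out:
  motion: [0, 0, 0, 0.002, 0, -0.0003, 1, 0, 0, 0, 0.002, 0, -0.0003, 1]

```text
time_s: 20.45
eef_pos: [0.5206, 0.2844, 0.0197]
eef_rot: [0.739, -0.031, 0.672, 0.035]
wrist_force: [0.6, -1.5, -2.9]
opening: 0.69
```

Request:
carry_out:
  motion: [0, 0, 0, 0.002, 0, -0.0002, 1, 0, 0, 0, 0.0015, 0, -0.0002, 1]

```text
time_s: 20.65
eef_pos: [0.5207, 0.2844, 0.0162]
eef_rot: [0.739, -0.031, 0.672, 0.035]
wrist_force: [-5.2, -0.5, 4.1]
opening: 0.691
```

Request:
carry_out:
  motion: [0, 0, 0, 0.0008, 0, -0.0005, 1]

```text
time_s: 20.75
eef_pos: [0.5206, 0.2845, 0.016]
eef_rot: [0.739, -0.031, 0.672, 0.035]
wrist_force: [-4.5, -0.7, 7.2]
opening: 0.693
```

```bash
python3 - <<'E'
from h import *
o=ctrl.get_obs(); print(o['eef_pos'],o['wrist_force'],o['torque'])
for c in ['wrist','scene']:
  im=ctrl.camera(c); T,K=campose(c,o); cv2.imwrite(f'pics/{c}11.png',im)
  for t in ['carton','carton_mid','carton_label','carton_heel','tray_floor','tray_sill']:
    for d in ctrl.landmark_of(c,t)[:2]:
      P=w(T,d['point'])
      if P[1]>.15: print(c,t,round(d['conf'],2),P)
E
```

```text
[0.5206 0.2845 0.016 ] [-4.463  -0.6729  7.1857] [-0.263   0.0347 -0.1654]
wrist carton 0.75 [0.447  0.2782 0.0271]
wrist carton_mid 0.89 [0.5201 0.2835 0.0286]
wrist carton_label 0.61 [0.5223 0.2871 0.054 ]
wrist carton_heel 0.62 [0.448  0.2769 0.0083]
wrist tray_sill 0.96 [0.4286 0.2759 0.0147]
scene carton 0.89 [0.4468 0.2739 0.0276]
scene carton_mid 0.94 [0.5227 0.2846 0.0324]
scene carton_label 0.91 [0.5274 0.2869 0.0497]
scene carton_heel 0.76 [0.4486 0.2803 0.0056]
scene tray_sill 0.93 [0.4267 0.2747 0.0135]
```

Request:
carry_out:
  motion: [0, 0, 0, -0.0005, 0, 0, 0, 0, 0, 0, 0, 0, 0, -0.6, 0, 0, 0, 0, 0, 0, -0.9, 0, 0, 0, 0, 0, 0, -0.9, 0, 0, 0, -0.005, 0, 0, -1, 0, 0, 0, -0.02, 0, 0, -1, 0, 0, 0, -0.04, 0, 0, -1, 0, 0, 0, -0.04, 0, 0, -1, 0, 0, 0, -0.04, 0, 0, -1, 0, 0, 0, -0.03, 0, -0.03, -1]

```text
time_s: 22.45
eef_pos: [0.4734, 0.279, 0.1903]
eef_rot: [0.737, -0.031, 0.674, 0.033]
wrist_force: [0.2, 1.1, 1.2]
opening: 1.001
```

Request:
carry_out:
  motion: [0, 0, 0, -0.03, 0, -0.04, -1, 0, 0, 0, -0.03, 0, -0.04, -1, 0, 0, 0, 0, 0, -0.02, -1, 0, 0, 0, 0, 0, 0, -1]

```text
time_s: 22.85
eef_pos: [0.3661, 0.27, 0.2493]
eef_rot: [0.741, -0.03, 0.67, 0.035]
wrist_force: [0.3, -0.4, 0.1]
opening: 1.0
```

```bash
python3 - <<'E'
from h import *
o=ctrl.get_obs(); print(o['time_s'],o['eef_pos'])
v={}
for c in ['wrist','scene','top']:
  v[c]=ctrl.camera(c); o=ctrl.get_obs(); T,K=campose(c,o)
  for t in ['carton','carton_mid','carton_label','tray_floor','sanitiser','candle','pens','bell','masking_tape']:
    for d in ctrl.landmark_of(c,t)[:1]:
      P=w(T,d['point'])
      if P[1]>.1 and (c!='wrist' or 'c' in t): print(c,t,round(d['conf'],2),P)
a=cv2.resize(v['wrist'],(400,300)); b=cv2.resize(v['scene'][150:300,200:400],(400,300),interpolation=2)
c=cv2.resize(v['top'][130:280,150:350],(400,300),interpolation=2)
cv2.imwrite('pics/fin.png',np.vstack([np.hstack([a,b]),np.hstack([c,np.zeros_like(c)])]))
E
```

```text
22.85 [0.3661 0.27   0.2493]
wrist carton_mid 0.88 [0.5211 0.2815 0.0295]
wrist carton_label 0.73 [0.5238 0.2898 0.055 ]
wrist candle 0.59 [0.517  0.5121 0.001 ]
scene carton_mid 0.95 [0.5202 0.2854 0.0285]
scene tray_floor 0.72 [0.5285 0.2816 0.0048]
scene candle 0.64 [0.5194 0.5089 0.0012]
scene pens 0.7 [ 0.7125  0.2518 -0.0007]
scene bell 0.64 [0.3941 0.1179 0.0019]
scene masking_tape 0.62 [ 0.4142  0.6175 -0.0018]
top carton_label 0.88 [0.5209 0.2879 0.0493]
top tray_floor 0.72 [0.5224 0.2841 0.0092]
top sanitiser 0.97 [ 0.6315  0.4291 -0.0003]
top candle 0.92 [0.5206 0.507  0.0038]
top pens 0.76 [ 0.711   0.2494 -0.001 ]
top bell 0.57 [0.3947 0.1144 0.0027]
top masking_tape 0.77 [0.41   0.6165 0.    ]
```

View pics/fin.png

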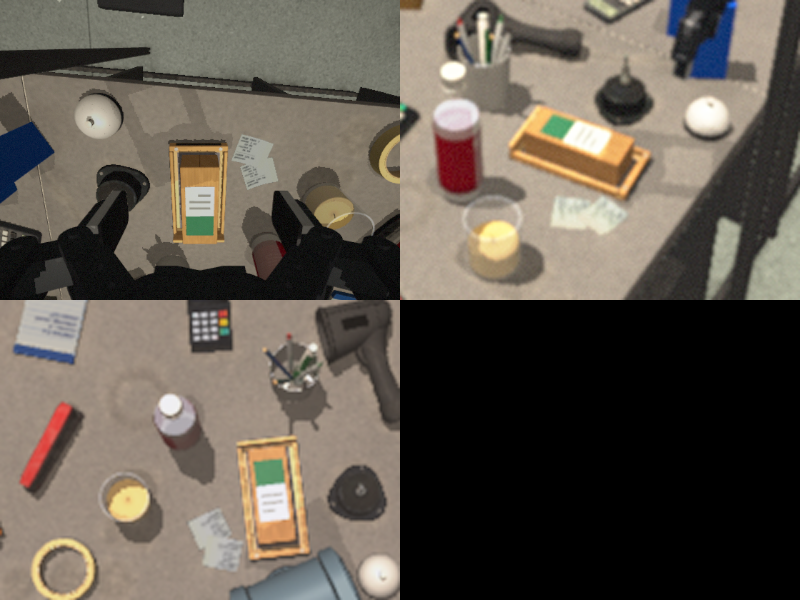

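The final pictures show the carton flat inside the tray (top crop 240–305, 440–555), label up and released. The bystanders are where they were.

```bash
python3 -c "
from bench import ctrl
print(ctrl.hand_in())"
```

```text
the job is handed in; nothing more can be done
None
```

The carton lies flat in the tray, label up and released; I handed the job in at about 24 s on the robot's clock. It went in the order asked:
- **Standing:** I stood the orange carton against the sill, label towards the robot, slid it until the wrist force showed contact, and let go.
- **Tipping:** I pushed its top with the shut fingers and it tipped over the sill onto its back.
- **Setting down:** I took it again by its long sides, lifted it clear of the rims, levelled it and set it down at about 7 N contact.

**Last checks:**
- The carton's centre is at about (0.521, 0.283, 0.029) m, against a pocket centre of about (0.521–0.525, 0.283). The measured height fits the carton lying flat on the floor.
- The sanitiser, candle, pens, bell and tape are upright and within about 5 mm of their first measured positions, which is close to the detectors' accuracy.
- The gripper is open and well clear of everything.

**Disagreements between measurements:**
- While standing, the carton measured 2–5 mm off the tray's centreline depending on the method. It was parallel within about 1°.
- One close-up read a 2–3° lean while it was still held. It was standing when released.
- A sideways force of about 5 N showed at the set-down, cause not found. The measured gap to the end wall was about 9 mm, so I let go there.

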